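# Open the specimen scanner and slide its carrier home

## Task

Lift the scanner's white hood by its black front lip to about 65 degrees and let go completely, to see that its friction hinge holds it there by itself before anyone reaches underneath; if it sinks, lift it again, a little higher. Then, with the hood still standing on its own, push the specimen carrier back on the deck until its two holes drop over the two brass studs and it lies flat, and take the arm away. Leave the things lying round the scanner where they are.

Things in the scene. Friction and masses are not known exactly. Their poses are not given: they have to be found in the camera images.
- scanner: bench specimen scanner, fixed, 210 deep (x) x 220 wide (y) mm. Origin: centre of its underside on the bench; x to its back (away from the robot), y to its left, z up. Its grey base is 46 mm high; its top is the deck, its front face at x = -105 mm. Behind x = +63 mm: a low black housing, up to z = 64 mm. A fixed grinder 0.3 m high fills x > 0.40, y 0.16 to 0.56 m (world).
- hood (a joint): angle (rad) of the white hood, hinged at the back, open below: 0 closed (covers the deck from x = -105 to +61 mm, z = 48 to 100 mm), grows as its front is lifted, stop at 1.75. Friction (0.42 N m) holds it; 0.6 kg, hidden +-30 %, centre of mass 101 mm from the hinge: above 55 degrees it always stays, lower a heavy one may sink. Lifting takes 4 to 7 N at the lip.
- hood_hinge (a point): point on the hinge axis, mid-width, 62 mm behind the scanner's origin and 75 mm above the bench; its axes are the scanner's
- hood_lip (a point): middle of the lower front edge of the hood's black lip (80 wide, 6 thick, 22 mm out from the hood's front); moves with the hood. From the hinge axis 189 mm forward and 25 mm down when closed, then 50 mm above the bench, with free space under it: closed fingertips of a tilted tool reach under it from the front
- carrier: loose aluminium plate 100 (x) x 130 (y) x 6 mm, 0.3 kg, with a green and a red specimen fixed on it (23 mm high in all). Origin: centre of the underside; x to the back. On the deck between guide rails (10 mm high, 2 mm play), 16 to 28 mm short of home, rear propped on the studs (slope 0.1 rad). Home: flat, origin 15 mm in front of the scanner's, 46 mm above the bench
- flange (a point): middle of the outer (front) face of the carrier's upturned front flange, 16 mm above the plate's underside; the flange is 26 mm high, 126 mm wide, 4 mm thick; push here. When home it is 65 mm in front of the scanner's origin and 62 mm above the bench
- hole_left (a point): centre of the carrier's left hole (15 mm across) at the plate's underside, 5 mm behind the plate's middle, 48 mm to the left
- hole_right (a point): centre of the carrier's right hole (15 mm across) at the plate's underside, 5 mm behind the plate's middle, 48 mm to the right
- stud_left (a point): top of the left brass stud on the deck, 10 mm across, 7.5 mm high, 10 mm in front of the scanner's origin, 48 mm to the left
- stud_right (a point): top of the right brass stud, as the left, 48 mm to the right
- petri: small dish, 59 x 59 x 15 mm, bystander; origin: centre of its underside
- caliper: caliper, 62 x 188 x 10 mm, lying in front of the scanner, bystander; origin: centre of its underside
- loupe: black eye loupe, 42 mm across, 30 mm high, bystander; origin: centre of its underside
- mount_black: black specimen mount, 30 mm across, 19 mm high, bystander; origin: centre of its underside

How it is judged:
By the outcome, as a careful person would: the job done as asked, in the order asked, and still so for the second after the job is handed in, with the robot touching nothing.
It also fails if it takes over 64 s, if anything falls off the work surface, if the arm or the gripper's body presses on something with over 40 N, if the wrist force passes 120 N, or if a joint passes its speed limit or range.

## Robot

A 6-joint arm with a two-finger parallel gripper is mounted at the origin on a cart in front of the work surface, level with it; the furniture and walls round the work are solid. World frame = base frame: x ahead of the robot, y to its left, z up, the work surface at z = 0. Lengths are in m, angles in rad, forces in N, time in s.
With the tool pointing down it reaches from about 0.425 to 0.95 m from the base axis. Payload 3.5 kg.
Tool frame: the origin (TCP) lies between the finger pads; the fingertips stand 22 mm ahead of it and the grasp point (between the pads) lies 3 mm ahead of it (ctrl.nose_length is the z of the fingertips in the tool frame, in m); z points along the fingers, y is the line along which they close (so a half turn about z gives the same grasp; the last joint's range is limited). The gripper opens to 85 mm and grips with 20 to 120 N. Pads are 22 mm wide; open, the fingers measure 114 mm over their backs; the gripper's body (76 mm by 85 mm) begins 54 mm behind the grasp point. The pads swing forward as they close: fully open they stand 13 mm farther back than shut.
Start: joints at [1.096, 0.286, 1.577, -0, 1.279, -0.15], TCP at [0.215, 0.64, 0.253] pointing down, gripper open.
Joint ranges: [-2.77, 2.77], [-0.9, 2.22], [0.21, 2.48], [-1.53, 4.67], [0.24, 2.81], [-2.84, 2.84]. Speed limits (rad/s): [2.79, 2.79, 3.14, 3.14, 3.14, 3.14].

## Interface

Orientations are given as a unit quaternion [x, y, z, w].
In Python, from plant import ctrl gives the robot as it stands. The module is installed in compiled form; this text tells all that it offers.
- The arm moves only by the tool send_rows, never from a script. Its argument "rows" is text: rows parted by semicolons, each of 7 numbers parted by spaces: the turn, a rotation vector about the tool's x, y, z in degrees, then the shift along the tool's x, y, z in mm, then the opening, from -1 (shut) to 1 (fully open). A call has 1 to 8 rows; each row is the pose to reach, as a shift and turn from the pose commanded when the call began, along the tool's axes at that moment; what a row does not reach only later rows make up. A row lasts 1/8 s, in which the tool goes at most 62.5 mm and 10.7 degrees, less where a joint would pass 70% of its speed; a pose out of reach is approached as far as the arm can. A call with a gripper value outside its range is refused whole. The fingers move at their own pace and stop on an object; "grip_force" is the grip in N (left out, the last holds). Time passes only in rows, so rows that repeat a pose let the fingers close. It gives the time, the measured TCP pose, the force, the opening and the grip force at its end, in the units of the state.
- ctrl.get_state(): the state, without advancing time (a new reading comes with each control period).
- ctrl.read_camera(name): name is "scene" or "top" or "wrist"; returns a dict with "color" (480x640x3 uint8, red, green, blue), "fx", "fy", "cx", "cy" (pixels), "extrinsics" (4x4, takes a point from world to camera coordinates). Camera axes: x right, y down, z forward; pixel columns grow to the right and rows downward; lengths in m; the calibration is good to about 2 mm. The wrist camera is an equidistant fisheye: a pixel r from the principal point sees the ray r / f radians off the axis. A picture is of the moment at which its call begins. There is no depth.
- ctrl.sign_off(): hands the job in; it is judged then, once.
Trained networks look in a picture, given as the dict that the camera call returned (one of the last four; its "shot" number tells which), for a name from the list of things; names that differ only in an ending like _2 or _b are one class to them, and where a whole thing is asked for, a point or a joint stands for the part that bears it (a point fixed in the world has none). Each returns a list of dicts, best first, with "p" (0 to 1); they miss things now and then, are a little off and sometimes report something else, mostly with a low value. They report only what shows in the picture. A call takes as long as a camera call.
- ctrl.look_for(picture, target): "position" ([x, y, z] in m, in the coordinates of the camera as it stood for that picture, good to about 4 mm: the middle of the surface that is visible of it).
The state is a dict: "time": time; "qpos": joint angles; "dq": joint speeds; "joint_efforts": joint torques, N m; "eef_pos": TCP position; "tcp_rot": TCP orientation; "contact_force": force on the tool from outside, world axes, zero at the start; "wrist_torque": the same for the moment, N m; "opening": opening from 0.0 (shut) to 1.0 (fully open); "finger_force": force on a finger pad.
Only numpy, scipy, OpenCV 4.12 (cv2) and the standard library are available. Lean on these libraries where they do the work, as an engineer would, in place of code of your own. Each camera call takes 0.05 s, during which the arm holds its last target. There are 200 camera calls.

## Working session

There is one attempt and no reset: what is moved stays moved. The work goes in short steps, Python scripts to look and compute and a tool call to move; the robot and the scene stay as the last step left them, time stands still between calls to the robot, and variables do not carry over. Pictures are saved under pics/ and viewed, at most 10 in all, crops included, and the job is handed in when it is done.

Besides the shell and the picture viewer there is one more tool, called after "Call:" as name(argument=value, ...) on one line, values as JSON. send_rows: Moves the arm, as the interface text tells. Its arguments: {"type":"object","properties":{"rows":{"type":"string"},"grip_force":{"type":"number"}},"required":["rows"]}

```bash
mkdir -p pics; cat > h.py <<'E'
import numpy as np, cv2
from scipy.spatial.transform import Rotation as R
from plant import ctrl
def shot(n,save=None):
    p=ctrl.read_camera(n)
    if save: cv2.imwrite('pics/'+save,p['color'][:,:,::-1])
    return p
def find(p,t,k=2):
    E=np.array(p['extrinsics']); o=[]
    for d in ctrl.look_for(p,t)[:k]:
        w=E[:3,:3].T@(np.array(d['position'])-E[:3,3]); o.append((round(d['p'],2),w.round(4).tolist()))
    return o
def proj(p,X):
    E=np.array(p['extrinsics']); c=(E[:3,:3]@np.atleast_2d(X).T).T+E[:3,3]
    return np.c_[p['fx']*c[:,0]/c[:,2]+p['cx'],p['fy']*c[:,1]/c[:,2]+p['cy']]
E
python3 - <<'E'
from h import *
s=ctrl.get_state(); print(s['eef_pos'],s['tcp_rot'],s['contact_force'],ctrl.nose_length)
for n in ['scene','top']:
    p=shot(n,n+'0.png'); print(n,np.round(p['extrinsics'],3).tolist(),p['fx'],p['cx'])
    for t in ['scanner','hood','hood_lip','hood_hinge','carrier','flange','petri','caliper','loupe','mount_black']: print(t,find(p,t))
E
```

```text
[0.21510533 0.63916947 0.25190841] [ 1.61689024e-01  9.86841030e-01 -1.14289260e-03 -3.67073709e-04] [-0.37430007 -0.20644621 -0.14496621] 0.022
scene [[-0.853, -0.521, 0.015, 0.418], [-0.356, 0.561, -0.748, 0.303], [0.381, -0.643, -0.664, 0.64], [0.0, 0.0, 0.0, 1.0]] 436.1015789357891 320.9971887908156
scanner [(0.78, [0.5214, -0.0265, 0.1])]
hood [(0.95, [0.5267, -0.0251, 0.1035])]
hood_lip [(0.59, [0.5237, -0.0228, 0.1001])]
hood_hinge [(0.88, [0.5225, -0.0265, 0.101])]
carrier [(0.25, [0.5286, -0.026, 0.1016])]
flange []
petri [(0.83, [0.3775, -0.2864, 0.006])]
caliper [(0.89, [0.3783, -0.0562, 0.0069])]
loupe [(0.61, [0.3698, 0.068, 0.0251])]
mount_black [(0.68, [0.3815, 0.1385, 0.0181]), (0.45, [0.5215, -0.0214, 0.1022])]
top [[0.004, -1.0, -0.028, -0.059], [-0.982, 0.001, -0.188, 0.556], [0.188, 0.028, -0.982, 1.127], [0.0, 0.0, 0.0, 1.0]] 618.8360323099064 318.80094907168603
scanner [(0.64, [0.5621, -0.0179, 0.0987])]
hood [(0.64, [0.548, -0.0235, 0.0983])]
hood_lip [(0.61, [0.5487, -0.0233, 0.1045])]
hood_hinge [(0.86, [0.5609, -0.0218, 0.1016])]
carrier []
flange []
petri [(0.69, [0.5644, -0.0212, 0.1017]), (0.6, [0.3686, -0.2893, 0.0019])]
caliper [(0.93, [0.3818, -0.0711, 0.0076])]
loupe [(0.7, [0.375, 0.0565, 0.0259])]
mount_black [(0.48, [0.3817, 0.1354, 0.0193])]
```

View pics/scene0.png

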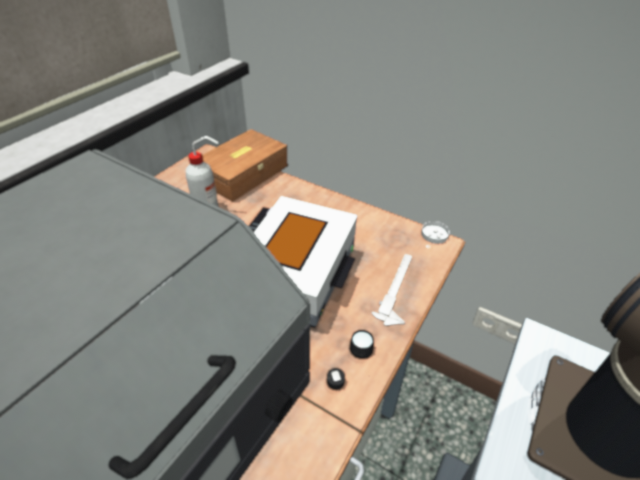

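View pics/top0.png

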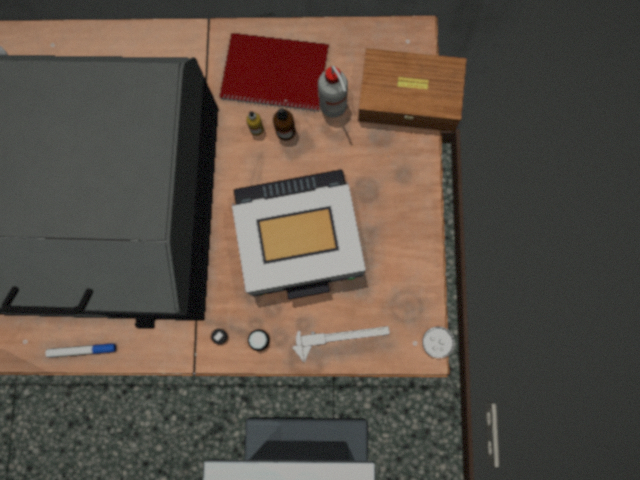

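The scene and top views show the closed white hood, with corners in the top view near (233,206), (350,184), (364,272) and (246,293). The black lip is near (308,290). The loupe, mount, caliper and petri lie in front of it. Next I'll fit the scanner pose.

```bash
python3 - <<'E'
from h import *
from scipy.optimize import least_squares
p=shot('top'); im=p['color']; hsv=cv2.cvtColor(im,cv2.COLOR_RGB2HSV)
m=((hsv[:,:,1]<40)&(hsv[:,:,2]>140)).astype(np.uint8); m[:160]=0;m[310:]=0;m[:,:222]=0;m[:,380:]=0
m=cv2.morphologyEx(m,cv2.MORPH_OPEN,np.ones((3,3)))
c=max(cv2.findContours(m,0,2)[0],key=cv2.contourArea); q=cv2.convexHull(c)
for e in range(2,20):
    a=cv2.approxPolyDP(q,e,True)[:,0]
    if len(a)<=4: break
print(a.tolist())
E=np.array(p['extrinsics']); C=-E[:3,:3].T@E[:3,3]; print('cam',C)
W=[]
for u,v in a:
    d=E[:3,:3].T@np.array([(u-p['cx'])/p['fx'],(v-p['cy'])/p['fy'],1]); W.append((C+d*(0.1-C[2])/d[2])[:2])
W=np.array(W);print(W.round(4).tolist(), [np.linalg.norm(W[i]-W[(i+1)%4]).round(4) for i in range(4)])
for i in range(4):
    d=W[(i+1)%4]-W[i]; print(np.degrees(np.arctan2(d[1],d[0])))
print(W.mean(0))
cv2.imwrite('pics/crop1.png',cv2.resize(im[160:370,200:460,::-1],None,fx=2.8,fy=2.8,interpolation=cv2.INTER_CUBIC))
E
```

```text
[[348, 185], [365, 269], [246, 291], [233, 206]]
cam [ 0.33503407 -0.09094705  1.20924349]
[[0.6558, -0.1134], [0.4984, -0.1433], [0.4583, 0.0715], [0.6163, 0.0998]] [np.float64(0.1603), np.float64(0.2185), np.float64(0.1606), np.float64(0.2168)]
-169.24670855213535
100.56227902565436
10.154230954260825
-79.50901836061267
[ 0.55720716 -0.02133651]
```

View pics/crop1.png

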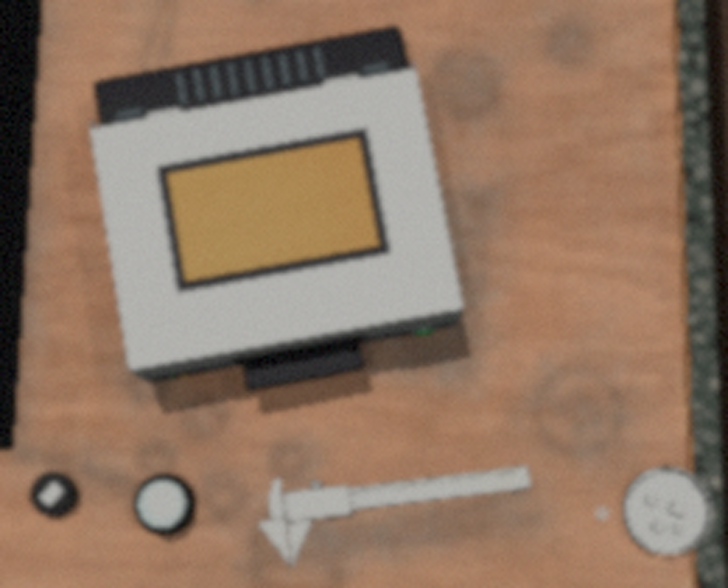

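Scanner yaw is about 10.3° and its origin about (0.579, -0.017). That puts the lip edge at about (0.454, -0.040, 0.050) and the hinge at (0.640, -0.006, 0.075). I'll raise and shut the gripper first, and use that motion to learn the arm's geometry.

Call:
send_rows(rows="0 0 0 0 0 -60 -1; 0 0 0 0 0 -120 -1; 0 0 0 0 0 -180 -1; 0 0 0 0 0 -180 -1")

```text
time: 1.65
eef_pos: [0.2158, 0.6408, 0.4424]
tcp_rot: [0.162, 0.987, 0.007, 0.002]
contact_force: [0.5, 0.5, 0.5]
opening: 0.145
finger_force: 0.0
```

```bash
python3 - <<'E'
from h import *
s=ctrl.get_state();print(s['time'],s['qpos'],s['eef_pos'],s['tcp_rot'],s['opening'])
E
```

```text
1.65 [ 1.09610643e+00  2.10297585e-01  1.33135062e+00  8.54308831e-06
  1.58555056e+00 -1.49968239e-01] [0.21584892 0.64079928 0.44235743] [0.16164415 0.98682287 0.00685001 0.00220736] 0.1454827993305366
```

Call:
send_rows(rows="0 0 -4 -41 -47 0 -1;0 0 -8 -82 -94 0 -1;0 0 -12 -123 -141 0 -1;0 0 -16 -164 -188 0 -1;0 0 -20 -205 -235 0 -1;0 0 -24 -246 -282 0 -1;0 0 -28 -287 -329 0 -1;0 0 -29 -328 -376 0 -1")

```text
time: 2.65
eef_pos: [0.4063, 0.1768, 0.4322]
tcp_rot: [-0.091, 0.996, -0.0, -0.0]
contact_force: [0.4, -0.3, 0.2]
opening: 0.001
finger_force: 0.0
```

```bash
cat >> h.py <<'E'
ob=np.array([0.5788,-0.0174]); yaw=np.radians(10.3)
f=np.array([np.cos(yaw),np.sin(yaw),0]); l=np.array([-np.sin(yaw),np.cos(yaw),0])
def S(x,y,z): return np.r_[ob,0]+x*f+y*l+np.array([0,0,z])
def orient(alpha):  # tool pointing along scanner x, alpha deg below horizontal
    a=np.radians(alpha); z=np.cos(a)*f-np.array([0,0,np.sin(a)]); return R.from_matrix(np.c_[np.cross(l,z),l,z])
def delta(tcp,rot,p0=None,r0=None):
    s=ctrl.get_state(); p0=np.array(s['eef_pos']) if p0 is None else p0; r0=R.from_quat(s['tcp_rot']) if r0 is None else r0
    print('t',s['time'],'rotdeg',np.degrees((r0.inv()*rot).as_rotvec()).round(1),'mm',(1e3*r0.inv().apply(np.array(tcp)-p0)).round(1))
def st():
    s=ctrl.get_state(); print(round(s['time'],2),'q',np.round(s['qpos'],4).tolist(),'p',np.round(s['eef_pos'],4).tolist(),'r',np.round(s['tcp_rot'],4).tolist(),'F',np.round(s['contact_force'],1).tolist(),'op',s['opening'])
E
python3 - <<'E'
from h import *
st()
E
```

```text
2.65 q [0.1806, -0.3245, 1.8605, 0.0, 1.6064, -1.5726] p [0.4063, 0.1768, 0.4322] r [-0.0911, 0.9958, -0.0, -0.0004] F [0.4, -0.3, 0.2] op 0.0014003399254613194
```

```bash
python3 - <<'E'
from h import *
delta(S(-.16,0,.20),orient(65)); delta(S(-.16,0,.20),orient(60)); print(S(-.16,0,.2))
E
```

```text
t 2.65 rotdeg [  0.  -25.    0.2] mm [  25.4 -221.8  232.2]
t 2.65 rotdeg [  0.  -30.    0.2] mm [  25.4 -221.8  232.2]
[ 0.42137839 -0.04600835  0.2       ]
```

Call:
send_rows(rows="0 -5 0 10 -60 0 -1;0 -10 0 20 -120 0 -1;0 -15 0 25 -170 35 -1;0 -20 0 25 -205 80 -1;0 -25 0 25 -222 130 -1;0 -25 0 25 -222 185 -1;0 -25 0 25 -222 232 -1;0 -25 0 25 -222 232 -1")

```text
time: 3.65
eef_pos: [0.4186, -0.0427, 0.1959]
tcp_rot: [-0.088, 0.973, 0.022, 0.211]
contact_force: [0.3, -0.3, 1.0]
opening: -0.003
finger_force: 0.0
```

```bash
python3 - <<'E'
from h import *
st(); delta(S(-.16,0,.20),orient(65))
E
```

```text
3.65 q [-0.4941, -0.4925, 2.4365, 0.3467, 0.8897, -2.4223] p [0.4186, -0.0427, 0.1959] r [-0.0876, 0.9733, 0.0225, 0.211] F [0.3, -0.3, 1.0] op -0.002582476431198512
t 3.65 rotdeg [ 0.4 -0.5 -0.1] mm [-3.6 -3.7 -2.9]
```

```bash
cat > ik.py <<'E'
from h import *
from scipy.optimize import least_squares
lo=np.array([-2.77,-.9,.21,-1.53,.24,-2.84]);hi=np.array([2.77,2.22,2.48,4.67,2.81,2.84])
P=[.187,.442,.574,.192,.105,0.]
def fk(q,P=P):
    h,L1,L2,T,o,e=P
    w=R.from_euler('z',q[0]).apply([L1*np.sin(q[1])+L2*np.sin(q[1]+q[2]),o,h+L1*np.cos(q[1])+L2*np.cos(q[1]+q[2])])
    r=R.from_euler('z',q[0])*R.from_euler('y',q[1]+q[2])*R.from_euler('z',q[3])*R.from_euler('y',q[4])*R.from_euler('z',q[5]+np.pi/2)
    return w+r.apply([e,0,T]),r
def ori(psi,alpha,roll=0):
    h=R.from_euler('z',psi,degrees=True)
    return h.__mul__(orient(alpha))*R.from_euler('z',roll,degrees=True)
def ik(p,r,q0):
    def c(q):
        a,b=fk(q); return np.r_[(a-p)*10,(r.inv()*b).as_rotvec()]
    s=least_squares(c,np.clip(q0,lo+.02,hi-.02),bounds=(lo,hi)); return s.x,np.abs(s.fun).max()
E
python3 - <<'E'
from ik import *
D=[([1.0961,.2103,1.33135,0,1.58555,-.14997],[.21585,.6408,.44236],[.16164,.98682,.00685,.0022]),
([.1806,-.3245,1.8605,0,1.6064,-1.5726],[.4063,.1768,.4322],[-.0911,.9958,0,-.0004]),
([-.4941,-.4925,2.4365,.3467,.8897,-2.4223],[.4186,-.0427,.1959],[-.0876,.9733,.0225,.211]),
([1.096,.286,1.577,0,1.279,-.15],[.2151,.6392,.2519],[.1617,.98684,-.0011,-.0004])]
for q,p,r in D: 
    a,b=fk(q); print((a-p).round(4),np.degrees((R.from_quat(r).inv()*b).as_rotvec()).round(2))
s=least_squares(lambda P:np.concatenate([fk(q,P)[0]-p for q,p,r in D]),P); print(s.x.round(4),np.abs(s.fun).max())
import ik; ik.fk.__defaults__=(list(s.x),)
q0=np.array(D[2][0])
for psi in (0,20,40,60):
  for al in (45,55,65):
    for roll in (0,90,-90):
      r=ori(psi,al,roll); tip=S(-.118,0,.025); z=r.apply([0,0,1])
      best=min((ik.ik(tip-.022*z,r,g) for g in (q0,[-.6,-.3,2.3,1,1,-1],[-.6,-.3,2.3,1,1,1])),key=lambda t:t[1])
      if best[1]<.01: print(psi,al,roll,best[0].round(2),round(best[1],4))
E
```

```text
[-0.0036  0.002   0.0016] [ 0. -0.  0.]
[0.0004 0.0042 0.0017] [0. 0. 0.]
[-0.0041 -0.0037 -0.0034] [ 0. -0. -0.]
[-0.0002  0.0085  0.0018] [-0.11 -0.02 -0.  ]
[ 0.2027  0.4423  0.5695  0.2098  0.103  -0.0026] 0.003461020992917896
0 65 0 [-0.44 -0.1   2.47  0.57  0.47 -2.66] 0.0
0 65 90 [-0.43 -0.1   2.46  0.56  0.47 -1.07] 0.0
0 65 -90 [-0.44 -0.09  2.46  0.57  0.47  2.05] 0.0
20 55 0 [-0.59 -0.05  2.48  0.97  0.67  2.83] 0.008
20 55 90 [-0.58 -0.06  2.48  0.96  0.67 -1.87] 0.0092
20 55 -90 [-0.59 -0.05  2.48  0.98  0.67  1.25] 0.0
20 65 90 [-0.49 -0.05  2.43  0.65  0.64 -1.53] 0.0
20 65 -90 [-0.5  -0.04  2.42  0.65  0.64  1.61] 0.0
40 45 0 [-0.7   0.09  2.41  1.03  0.97  2.38] 0.0
40 45 90 [-0.7   0.08  2.42  1.03  0.97 -2.33] 0.0
40 45 -90 [-0.7   0.09  2.4   1.03  0.97  0.82] 0.0
40 55 0 [-0.62  0.04  2.39  0.85  0.87  2.6 ] 0.0
40 55 90 [-0.61  0.03  2.4   0.85  0.87 -2.11] 0.0
40 55 -90 [-0.62  0.04  2.38  0.85  0.87  1.03] 0.0
40 65 0 [-0.54  0.02  2.36  0.63  0.8   2.84] 0.0043
40 65 90 [-0.53  0.01  2.36  0.62  0.79 -1.85] 0.0
40 65 -90 [-0.53  0.02  2.35  0.62  0.79  1.29] 0.0
60 45 0 [-0.68  0.2   2.28  0.83  1.14  2.26] 0.0
60 45 90 [-0.67  0.19  2.28  0.83  1.14 -2.44] 0.0
60 45 -90 [-0.67  0.2   2.27  0.83  1.14  0.7 ] 0.0
60 55 0 [-0.61  0.14  2.28  0.7   1.03  2.41] 0.0
60 55 90 [-0.61  0.13  2.29  0.7   1.03 -2.3 ] 0.0
60 55 -90 [-0.6   0.14  2.28  0.7   1.03  0.85] 0.0
60 65 0 [-0.53  0.09  2.28  0.54  0.93  2.59] 0.0
60 65 90 [-0.53  0.09  2.29  0.54  0.93 -2.12] 0.0
60 65 -90 [-0.53  0.1   2.27  0.54  0.93  1.02] 0.0
```

```bash
sed -i 's/^P=.*/P=[.2027,.4423,.5695,.2098,.103,-.0026]/' ik.py; python3 - <<'E'
from ik import *
q0=np.array([-.45,-.1,2.4,.6,.5,-1.3]); I=.009
for psi in (0,10,20,30):
  for al in (55,60,65,68,72):
    r=ori(psi,al,90); M=r.as_matrix(); Rs=np.c_[f,l,[0,0,1]].T
    d=Rs@M[:,2]; n=Rs@M[:,1]; n*=np.sign(n[2])
    dx=d[0]
    Ux=-.127+I; Uz=.046-(I+.011*abs(np.sin(np.radians(psi))))/dx*np.sin(np.radians(al))
    tip=np.array([Ux-.0145*n[0],-.005,Uz-.0145*n[2]])
    tcp=S(*(tip-.022*d)); q,e=ik(tcp,r,q0)
    print(psi,al,'low',round(1e3*(tip[2]-.0145*n[2]),1),'tip',(tip*1e3).round(1),q.round(2),round(e,4))
E
```

```text
0 55 low 16.5 tip [-129.9   -5.    24.8] [-0.5  -0.1   2.48  0.72  0.54 -1.28] 0.1392
0 60 low 15.9 tip [-130.6   -5.    23.2] [-0.48 -0.1   2.48  0.63  0.51 -1.18] 0.0804
0 65 low 14.4 tip [-131.1   -5.    20.6] [-0.46 -0.1   2.48  0.55  0.49 -1.09] 0.0177
0 68 low 12.9 tip [-131.4   -5.    18.3] [-0.44 -0.09  2.47  0.48  0.5  -1.01] 0.0
0 72 low 9.3 tip [-131.8   -5.    13.8] [-0.42 -0.06  2.43  0.35  0.53 -0.88] 0.0
10 55 low 13.5 tip [-129.7   -5.    21.9] [-0.56 -0.07  2.48  0.85  0.63 -1.61] 0.0822
10 60 low 12.3 tip [-130.4   -5.    19.6] [-0.53 -0.08  2.48  0.76  0.58 -1.5 ] 0.0406
10 65 low 10.0 tip [-130.9   -5.    16.1] [-0.5  -0.08  2.47  0.66  0.55 -1.38] 0.0
10 68 low 7.7 tip [-131.2   -5.    13.1] [-0.47 -0.06  2.45  0.55  0.55 -1.27] 0.0
10 72 low 2.9 tip [-131.6   -5.     7.4] [-0.45 -0.03  2.42  0.42  0.57 -1.14] 0.0
20 55 low 10.0 tip [-129.2   -5.    18.3] [-0.61 -0.04  2.48  0.93  0.7  -1.87] 0.0346
20 60 low 8.0 tip [-129.8   -5.    15.2] [-0.57 -0.06  2.48  0.84  0.64 -1.77] 0.0
20 65 low 4.6 tip [-130.3   -5.    10.7] [-0.53 -0.04  2.45  0.68  0.62 -1.6 ] 0.0
20 68 low 1.5 tip [-130.6   -5.     7. ] [-0.5  -0.02  2.43  0.59  0.61 -1.5 ] 0.0
20 72 low -4.8 tip [-131.    -5.    -0.3] [-0.47  0.01  2.41  0.47  0.61 -1.37] 0.0
30 55 low 5.5 tip [-128.3   -5.    13.8] [-0.63 -0.    2.46  0.93  0.77 -2.06] 0.0
30 60 low 2.5 tip [-128.9   -5.     9.8] [-0.59 -0.    2.44  0.81  0.72 -1.92] 0.0
30 65 low -2.2 tip [-129.4   -5.     4. ] [-0.54  0.01  2.42  0.68  0.69 -1.78] 0.0
30 68 low -6.3 tip [-129.6   -5.    -0.9] [-0.52  0.02  2.4   0.6   0.67 -1.69] 0.0
30 72 low -14.5 tip [-129.9   -5.   -10. ] [-0.48  0.05  2.38  0.5   0.64 -1.58] 0.0
```

```bash
python3 - <<'E'
from ik import *
q=np.array([-.45,-.1,2.4,.4,.5,-2.5]); r=orient(68); d=np.array([np.cos(np.radians(68)),0,-np.sin(np.radians(68))])
w=[('hi',(-.150,-.075,.15)),('dn',(-.139,-.075,.033)),('in',(-.139,0,.033)),('c',(-.1344,0,.0351))]
e0=np.array([.189,-.025])
for th in (10,20,30,40,50,60,70):
    t=np.radians(th); fw=.189*np.cos(t)+.025*np.sin(t); up=.189*np.sin(t)-.025*np.cos(t)
    w.append((th,(-.1344+.189-fw,0,.0351+up+.025)))
for k,p in w:
    q,e=ik(S(*p),r,q); print(k,np.round(np.array(p)*1e3,1),q.round(3),round(e,4))
delta(S(*w[0][1]),r)
E
```

```text
hi [-150.  -75.  150.] [-0.617 -0.271  2.367  0.38   0.808 -2.599] 0.0
dn [-139.  -75.   33.] [-0.596 -0.005  2.401  0.545  0.53  -2.791] 0.0
in [-139.    0.   33.] [-0.44  -0.081  2.474  0.49   0.481 -2.597] 0.0
c [-134.4    0.    35.1] [-0.432 -0.076  2.463  0.482  0.483 -2.582] 0.0
10 [-135.9    0.    68.3] [-0.435 -0.162  2.457  0.414  0.567 -2.505] 0.0
20 [-131.6    0.   101.2] [-0.428 -0.224  2.433  0.364  0.645 -2.439] 0.0
30 [-121.6    0.   132.9] [-0.412 -0.257  2.391  0.326  0.711 -2.379] 0.0
40 [-106.3    0.   162.4] [-0.39  -0.263  2.336  0.297  0.764 -2.324] 0.0
50 [-86.    0.  188.8] [-0.363 -0.246  2.27   0.272  0.803 -2.272] 0.0
60 [-61.6   0.  211.3] [-0.333 -0.21   2.198  0.251  0.832 -2.224] 0.0
70 [-33.5   0.  229.2] [-0.303 -0.16   2.121  0.234  0.851 -2.179] 0.0
t 3.65 rotdeg [ 0.4  2.5 -0.1] mm [  7.9 -79.1  46.3]
```

```bash
python3 - <<'E'
from ik import *
q=np.array([-.45,-.1,2.4,.4,.5,-2.5]); r=orient(70)
for p in [(-.145,-.068,.12),(-.139,-.068,.034),(-.139,0,.034),(-.1348,0,.0354)]:
    q,e=ik(S(*p),r,q); print(q.round(3),round(e,4)); delta(S(*p),r)
E
```

```text
[-0.582 -0.205  2.371  0.354  0.749 -2.565] 0.0
t 3.65 rotdeg [ 0.4  4.5 -0.1] mm [ 15.8 -72.3  75.7]
[-0.571 -0.008  2.394  0.468  0.544 -2.699] 0.0
t 3.65 rotdeg [ 0.4  4.5 -0.1] mm [ 46.  -72.9 156.4]
[-0.429 -0.074  2.458  0.416  0.505 -2.52 ] 0.0
t 3.65 rotdeg [ 0.4  4.5 -0.1] mm [ 46.1  -4.9 156.9]
[-0.422 -0.068  2.448  0.411  0.506 -2.509] 0.0
t 3.65 rotdeg [ 0.4  4.5 -0.1] mm [ 41.7  -4.9 157.3]
```

Call:
send_rows(rows="0 2 0 5 -36 30 -1;0 4.5 0 16 -72 76 -1;0 4.5 0 16 -72 76 -1;0 4.5 0 16 -72 76 -1")

```text
time: 4.15
eef_pos: [0.4532, -0.1123, 0.1277]
tcp_rot: [-0.089, 0.98, 0.015, 0.178]
contact_force: [-0.6, 0.3, -0.0]
opening: 0.001
finger_force: 0.0
```

```bash
python3 - <<'E'
from h import *
st(); r=orient(70)
for p in [(-.145,-.068,.12),(-.139,-.068,.034),(-.139,0,.034),(-.1348,0,.0354)]: delta(S(*p),r)
p=shot('wrist','w1.png'); shot('scene','s1.png')
E
```

```text
4.15 q [-0.5839, -0.1875, 2.3473, 0.3649, 0.7495, -2.5759] p [0.4532, -0.1123, 0.1277] r [-0.0892, 0.9798, 0.0155, 0.1785] F [-0.6, 0.3, -0.0] op 0.0009465716894466495
t 4.15 rotdeg [-0.   0.6  0.1] mm [6.9 2.9 5.6]
t 4.15 rotdeg [-0.   0.6  0.1] mm [31.6  3.  88.2]
t 4.15 rotdeg [-0.   0.6  0.1] mm [31.4 71.  88.1]
t 4.15 rotdeg [-0.   0.6  0.1] mm [27.  71.  88.3]
```

View pics/w1.png

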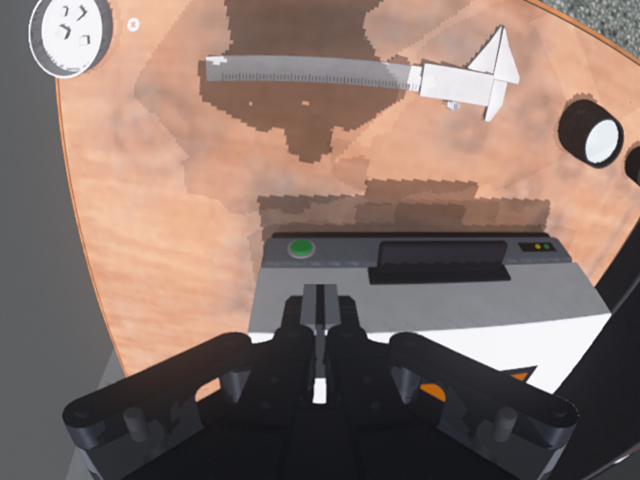

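The wrist view shows the lip end to the right of the fingertips, with its near corners at about (380,240) and (505,240) and far ones at about (370,283) and (510,280). The fingertips are at (320,285), beside it. I'll check the fit by projecting the model.

```bash
cat >> h.py <<'E'
def projf(p,X):
    E=np.array(p['extrinsics']); c=(E[:3,:3]@np.atleast_2d(X).T).T+E[:3,3]
    rr=np.hypot(c[:,0],c[:,1]); t=np.arctan2(rr,c[:,2]); k=t/rr
    return np.c_[p['fx']*k*c[:,0]+p['cx'],p['fy']*k*c[:,1]+p['cy']]
E
python3 - <<'E'
from h import *
p=shot('wrist'); im=p['color'][:,:,::-1].copy()
L=[S(-.127,y,z) for y in(-.04,.04) for z in(.05,.056)]; H=[S(-.105,y,z) for y in(-.11,.11) for z in(.048,.1)]
s=ctrl.get_state(); tip=np.array(s['eef_pos'])+R.from_quat(s['tcp_rot']).apply([0,0,.022])
B=[S(-.105,y,z) for y in(-.11,.11) for z in(0,.046)]
for X,c in((L,(0,0,255)),(H,(255,0,0)),(B,(0,255,255)),([tip],(255,0,255))):
    u=projf(p,np.array(X)); print(u.round(0).tolist())
    for a in u: cv2.circle(im,tuple(int(v) for v in a),2,c,-1)
cv2.imwrite('pics/w2.png',cv2.resize(im[180:400,200:640],None,fx=1.8,fy=1.8))
E
```

```text
[[376.0, 235.0], [378.0, 241.0], [505.0, 235.0], [508.0, 242.0]]
[[256.0, 262.0], [242.0, 329.0], [576.0, 260.0], [611.0, 313.0]]
[[265.0, 217.0], [256.0, 259.0], [547.0, 221.0], [574.0, 258.0]]
[[321.0, 305.0]]
```

View pics/w2.png

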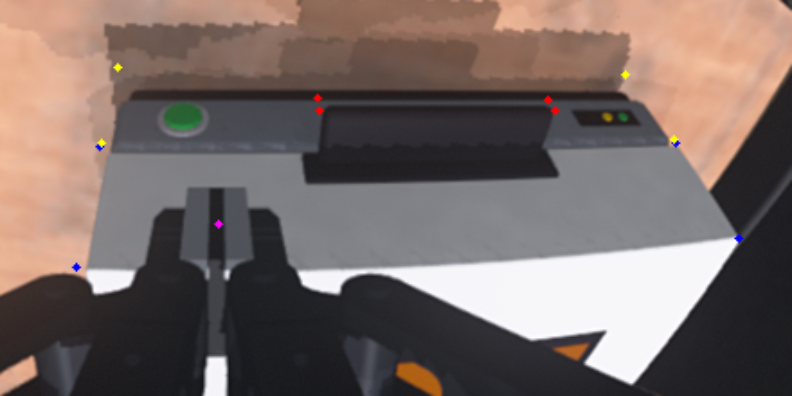

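The projected model agrees with the picture to about 2 mm. The next move goes down beside the lip.

Call:
send_rows(rows="0 0.6 0 11 2 30 -1;0 0.6 0 22 2 60 -1;0 0.6 0 31 2 88 -1;0 0.6 0 31 2 88 -1;0 0.6 0 31 2 88 -1")

```text
time: 4.92
eef_pos: [0.4547, -0.11, 0.0348]
tcp_rot: [-0.09, 0.981, 0.014, 0.174]
contact_force: [0.8, 0.6, -0.6]
opening: -0.002
finger_force: 0.0
```

```bash
cat >> h.py <<'E'
def ins():
    s=ctrl.get_state(); d=np.array(s['eef_pos'])-np.r_[ob,0]; print('S',(1e3*np.array([d@f,d@l,d[2]])).round(1))
E
python3 - <<'E'
from h import *
st(); ins(); r=orient(70)
for p in [(-.139,0,.034),(-.1348,0,.0354)]: delta(S(*p),r)
E
```

```text
4.92 q [-0.5727, 0.0261, 2.3708, 0.4773, 0.5327, -2.7137] p [0.4547, -0.11, 0.0348] r [-0.0896, 0.9806, 0.0144, 0.1738] F [0.8, 0.6, -0.6] op -0.0015010038464800485
S [-138.7  -68.9   34.8]
t 4.925 rotdeg [-0.1  0.1  0.2] mm [ 0.3 69.   0.5]
t 4.925 rotdeg [-0.1  0.1  0.2] mm [-4.1 68.9  0.6]
```

Call:
send_rows(rows="0 0 0 1 20 0 -1;0 0 0 1 40 0 -1;0 0 0 1 60 0 -1;0 0 0 1 69 0 -1;0 0 0 1 69 0 -1")

```text
time: 5.55
eef_pos: [0.4408, -0.0418, 0.0333]
tcp_rot: [-0.09, 0.981, 0.015, 0.173]
contact_force: [-0.2, 0.0, 0.1]
opening: 0.004
finger_force: 0.0
```

```bash
python3 - <<'E'
from h import *
st(); ins(); r=orient(70)
for th in (0,5,15,25,35,45,55,62,68,71):
    t=np.radians(th); fw=.189*np.cos(t)+.025*np.sin(t); up=.189*np.sin(t)-.025*np.cos(t)
    print(th,end=' '); delta(S(-.1348+.189-fw,0,.0354+up+.025),r)
E
```

```text
5.55 q [-0.4289, -0.0389, 2.4389, 0.4289, 0.4888, -2.5373] p [0.4408, -0.0418, 0.0333] r [-0.0899, 0.9806, 0.015, 0.1733] F [-0.2, 0.0, 0.1] op 0.0035685095288374414
S [-140.1    0.7   33.3]
0 t 5.55 rotdeg [-0.   0.   0.2] mm [-5.7 -0.7 -0.1]
5 t 5.55 rotdeg [-0.   0.   0.2] mm [-10.   -0.7 -16.2]
15 t 5.55 rotdeg [-0.   0.   0.2] mm [-22.7  -0.8 -46.9]
25 t 5.55 rotdeg [-0.   0.   0.2] mm [-40.6  -0.8 -74.9]
35 t 5.55 rotdeg [-0.   0.   0.2] mm [-63.1  -0.9 -99.4]
45 t 5.55 rotdeg [-0.   0.   0.2] mm [ -89.4   -1.  -119.6]
55 t 5.55 rotdeg [-0.   0.   0.2] mm [-118.9   -1.1 -135. ]
62 t 5.55 rotdeg [-0.   0.   0.2] mm [-140.9   -1.2 -142.6]
68 t 5.55 rotdeg [-0.   0.   0.2] mm [-160.4   -1.3 -146.9]
71 t 5.55 rotdeg [-0.   0.   0.2] mm [-170.3   -1.3 -148.3]
```

Call:
send_rows(rows="0 0 0 -5 0 0 -1;0 0 0 -7 0 0 -1;0 0 0 -9 0 -8 -1;0 0 0 -12 0 -16 -1;0 0 0 -17 0 -32 -1;0 0 0 -24 0 -47 -1;0 0 0 -24 0 -47 -1")

```text
time: 6.42
eef_pos: [0.4417, -0.0399, 0.082]
tcp_rot: [-0.091, 0.982, 0.017, 0.166]
contact_force: [-13.5, -5.8, -0.2]
opening: -0.002
finger_force: 6.9
```

```bash
python3 - <<'E'
from h import *
st(); ins(); r=orient(70)
for th in (20,25,35,45,55,62,68,71):
    t=np.radians(th); fw=.189*np.cos(t)+.025*np.sin(t); up=.189*np.sin(t)-.025*np.cos(t)
    print(th,end=' '); delta(S(-.1348+.189-fw,0,.0354+up+.025),r)
shot('wrist','w3.png')
E
```

```text
6.42 q [-0.4209, -0.1571, 2.4202, 0.33, 0.6267, -2.4209] p [0.4417, -0.0399, 0.082] r [-0.0913, 0.9817, 0.0168, 0.1663] F [-13.5, -5.8, -0.2] op -0.0018589496251623294
S [-138.9    2.4   82. ]
20 t 6.425 rotdeg [ 0.3 -0.8  0.3] mm [-13.   -2.4 -16.2]
25 t 6.425 rotdeg [ 0.3 -0.8  0.3] mm [-22.3  -2.4 -30. ]
35 t 6.425 rotdeg [ 0.3 -0.8  0.3] mm [-44.4  -2.4 -54.8]
45 t 6.425 rotdeg [ 0.3 -0.8  0.3] mm [-70.5  -2.4 -75.4]
55 t 6.425 rotdeg [ 0.3 -0.8  0.3] mm [-99.8  -2.5 -91.1]
62 t 6.425 rotdeg [ 0.3 -0.8  0.3] mm [-121.7   -2.6  -99. ]
68 t 6.425 rotdeg [ 0.3 -0.8  0.3] mm [-141.1   -2.6 -103.6]
71 t 6.425 rotdeg [ 0.3 -0.8  0.3] mm [-151.    -2.7 -105.1]
```

View pics/w3.png

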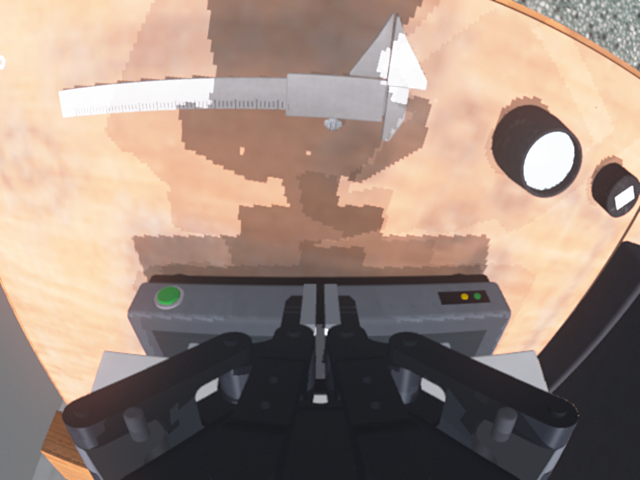

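The hood has lifted about 15° with the fingers under mid-lip, and the base front is now visible below it at rows 280–340. I'll carry on along the arc.

Call:
send_rows(rows="0 -1 0 -13 -1 -16 -1;0 -3 0 -23 -2 -30 -1;0 -4 0 -34 -2 -43 -1;0 -6 0 -45 -2 -55 -1;0 -8 0 -58 -2 -66 -1;0 -10 0 -72 -2 -75 -1;0 -11 0 -86 -2 -84 -1;0 -12 0 -101 -2 -91 -1")

```text
time: 7.48
eef_pos: [0.5084, -0.0301, 0.2034]
tcp_rot: [-0.088, 0.958, 0.026, 0.272]
contact_force: [-5.2, 2.6, -1.8]
opening: 0.0
finger_force: 2.2
```

```bash
python3 - <<'E'
from h import *
st(); ins(); r=orient(57)
for th in (55,62,68,71):
    t=np.radians(th); fw=.189*np.cos(t)+.025*np.sin(t); up=.189*np.sin(t)-.025*np.cos(t)
    print(th,end=' '); delta(S(-.1348+.189-fw,0,.0354+up+.025),r)
p=shot('scene','s2.png'); print(find(p,'hood'),find(p,'hood_lip'))
cv2.imwrite('pics/s2c.png',cv2.resize(p['color'][120:360,220:460,::-1],None,fx=2.4,fy=2.4))
E
```

```text
7.47 q [-0.3916, -0.2851, 2.3079, 0.4648, 0.6962, -2.4405] p [0.5084, -0.0301, 0.2034] r [-0.0875, 0.958, 0.0263, 0.2718] F [-5.2, 2.6, -1.8] op 0.00023956953852792415
S [-7.150e+01  1.000e-01  2.034e+02]
55 t 7.475 rotdeg [ 0.2 -1.3  0.1] mm [ 4.  -0.1  0.5]
62 t 7.475 rotdeg [ 0.2 -1.3  0.1] mm [-19.1  -0.2  -2.5]
68 t 7.475 rotdeg [ 0.2 -1.3  0.1] mm [-39.   -0.2  -2.8]
71 t 7.475 rotdeg [ 0.2 -1.3  0.1] mm [-49.   -0.2  -2.1]
[(0.79, [0.5458, 0.0122, 0.2141])] [(0.56, [0.5432, 0.017, 0.2109]), (0.54, [0.5387, -0.0212, 0.0569])]
```

View pics/s2c.png

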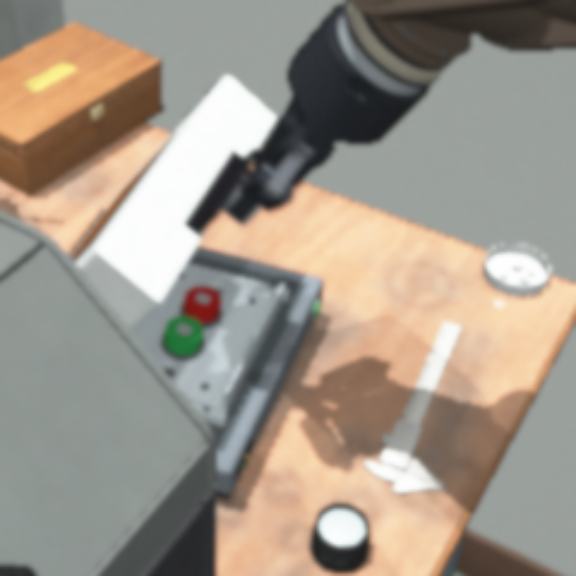

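The hood is at about 55°, held at the lip, and the carrier with its red and green specimens is visible. I'll continue to about 67°.

Call:
send_rows(rows="0 0 0 -14 0 -2 -1;0 0 0 -28 0 -3 -1;0 0 0 -38 0 -3 -1;0 0 0 -38 0 -3 -1;0 0 0 -38 0 -3 -1")

```text
time: 8.25
eef_pos: [0.5406, -0.0259, 0.2277]
tcp_rot: [-0.087, 0.957, 0.024, 0.275]
contact_force: [-0.2, 0.7, -0.0]
opening: -0.002
finger_force: 0.0
```

```bash
cat > ang.py <<'E'
from h import *
# hood angle: from white side/edge in scene+top views: model-fit by projecting hood white top rectangle
def rim(th,sy=.108):
    t=np.radians(th); P=[]
    for x,z in((.167,.025),(.001,.025)):
        fw=x*np.cos(t)-z*np.sin(t); up=x*np.sin(t)+z*np.cos(t)
        for y in(-sy,sy): P.append(S(.062-fw,y,.075+up))
    return np.array(P)
def overlay(name,ths,save,box):
    p=shot(name); im=cv2.resize(p['color'][:,:,::-1],None,fx=3,fy=3)
    for th,c in zip(ths,((0,0,255),(0,255,0),(255,0,0))):
        u=proj(p,rim(th))[[0,1,3,2]]; cv2.polylines(im,[(u*3+1).astype(int)],True,c,1)
    a,b,c,d=box; cv2.imwrite('pics/'+save,im[3*a:3*b,3*c:3*d])
E
python3 - <<'E'
from ang import *
st(); ins()
t=ctrl.get_state()
overlay('scene',(61,66,71),'a1.png',(130,300,240,420))
E
```

```text
8.25 q [-0.3516, -0.2336, 2.2218, 0.4268, 0.7046, -2.3677] p [0.5406, -0.0259, 0.2277] r [-0.0867, 0.9573, 0.0243, 0.2747] F [-0.2, 0.7, -0.0] op -0.0024703801120227807
S [-39.1  -1.5 227.7]
```

View pics/a1.png

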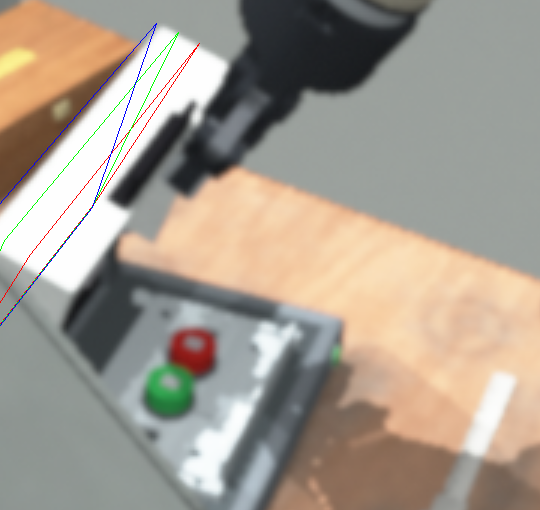

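The model's upper-right roof corner for 71° is at (157,23), on the actual hood corner at about (155,24). So the hood stands near 70°, and the tool is already unloaded. I'll back off fully and check that it holds.

Call:
send_rows(rows="0 0 0 20 0 0 -1;0 0 0 50 0 -5 -1;0 0 0 80 0 -30 -1;0 5 0 90 0 -60 -1;0 5 0 90 0 -60 -1;0 5 0 90 0 -60 -1")

```text
time: 9.05
eef_pos: [0.4341, -0.045, 0.2303]
tcp_rot: [-0.088, 0.968, 0.021, 0.233]
contact_force: [0.1, 0.4, -0.2]
opening: 0.003
finger_force: 0.0
```

```bash
cat >> ang.py <<'E'
def white(p,box):
    a,b,c,d=box; hsv=cv2.cvtColor(p['color'],cv2.COLOR_RGB2HSV); m=((hsv[:,:,1]<35)&(hsv[:,:,2]>150)).astype(np.uint8)
    k=np.zeros_like(m);k[a:b,c:d]=m[a:b,c:d]; return k
E
python3 - <<'E'
from ang import *
st(); ins()
p=shot('scene'); q=shot('top')
for pp,n in((p,'sc'),(q,'tp')):
    for t in('hood','hood_lip','carrier','flange','hole_left','hole_right'): print(n,t,find(pp,t))
for th in(60,65,70,75): print(th,proj(p,rim(th)[:2]).round(1).tolist(),proj(q,rim(th)[:2]).round(1).tolist())
a=cv2.resize(p['color'][130:290,240:400,::-1],(390,390)); b=cv2.resize(q['color'][150:310,220:380,::-1],(390,390))
cv2.imwrite('pics/b1.png',np.hstack([a,b]))
E
```

```text
9.05 q [-0.4915, -0.5085, 2.3896, 0.3649, 0.9143, -2.4173] p [0.4341, -0.045, 0.2303] r [-0.088, 0.9684, 0.021, 0.2325] F [0.1, 0.4, -0.2] op 0.002775504661714585
S [-147.3   -1.3  230.3]
sc hood [(0.93, [0.5852, 0.0029, 0.2338]), (0.28, [0.5401, -0.0228, 0.0605])]
sc hood_lip [(0.79, [0.5788, 0.0051, 0.2333])]
sc carrier [(0.6, [0.5417, -0.0259, 0.0597])]
sc flange [(0.96, [0.5411, -0.0254, 0.0582]), (0.46, [0.5742, -0.0329, 0.1887])]
sc hole_left [(0.59, [0.5344, -0.0207, 0.0584])]
sc hole_right [(0.74, [0.5427, -0.0216, 0.0602])]
tp hood [(0.74, [0.5887, -0.015, 0.2289])]
tp hood_lip [(0.98, [0.5838, -0.0172, 0.2316])]
tp carrier [(0.9, [0.5488, -0.0237, 0.0607]), (0.34, [0.575, -0.0171, 0.1533])]
tp flange [(0.82, [0.5477, -0.0241, 0.0611])]
tp hole_left [(0.95, [0.5482, -0.0189, 0.058])]
tp hole_right [(0.69, [0.5441, -0.0248, 0.0611])]
60 [[307.7, 145.0], [251.7, 215.5]] [[356.0, 196.4], [225.4, 219.9]]
65 [[300.6, 141.2], [243.0, 210.7]] [[354.5, 187.5], [223.6, 211.0]]
70 [[293.4, 137.9], [234.2, 206.5]] [[352.9, 178.5], [221.9, 202.0]]
75 [[286.1, 135.2], [225.3, 203.0]] [[351.3, 169.7], [220.3, 193.1]]
```

View pics/b1.png

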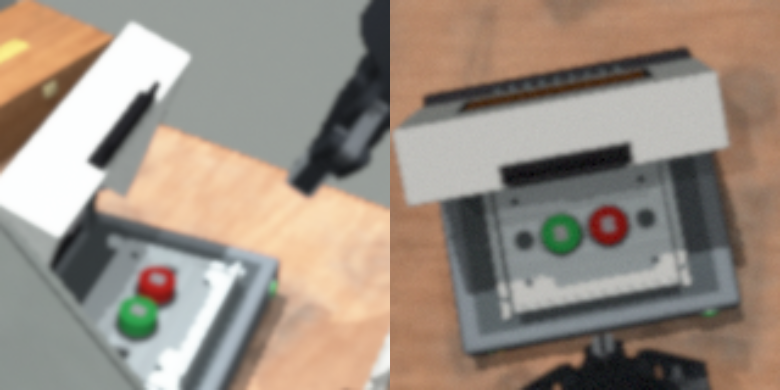

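The corner fits give 69° in both views: about (294.6,139) in the scene picture and (354,179.5) in the top picture. The hood stands alone with the arm clear of it. In the top view the carrier's holes are near crop (525,239) and (646,217). Next is the approach to the flange.

```bash
python3 - <<'E'
from ang import *
import time
p=shot('scene');q=shot('top')
for pp in(p,q):
  print([find(pp,t,1) for t in('hood_lip','stud_left','stud_right','hole_left','hole_right')])
delta(S(-.125,0,.077),orient(70)); delta(S(-.0828,0,.077),orient(70)); ins()
E
```

```text
[[(0.91, [0.5786, 0.0014, 0.2312])], [(0.61, [0.5695, -0.0267, 0.1886])], [(0.79, [0.574, -0.0303, 0.1857])], [(0.69, [0.5391, -0.022, 0.0564])], [(0.94, [0.5404, -0.023, 0.0604])]]
[[(0.85, [0.5862, -0.0153, 0.2313])], [(0.79, [0.5733, -0.0179, 0.151])], [(0.76, [0.5722, -0.0155, 0.1464])], [(0.79, [0.5467, -0.022, 0.0547])], [(0.48, [0.5476, -0.0225, 0.0598])]]
t 10.35 rotdeg [0.  6.9 0.1] mm [ 49.    1.2 147.1]
t 10.35 rotdeg [0.  6.9 0.1] mm [ 11.4   1.1 166.2]
S [-147.8   -1.2  230.4]
```

Call:
send_rows(rows="0 2 0 15 0 40 -1;0 4 0 28 0 80 -1;0 6 0 40 1 115 -1;0 7 0 48 1 137 -1;0 7 0 49 1 147 -1;0 7 0 49 1 147 -1;0 7 0 49 1 147 -1")

```text
time: 11.22
eef_pos: [0.4566, -0.0403, 0.0783]
tcp_rot: [-0.089, 0.981, 0.015, 0.173]
contact_force: [0.7, -0.3, -0.1]
opening: 0.003
finger_force: 0.0
```

```bash
python3 - <<'E'
from ang import *
st(); ins(); delta(S(-.105,0,.077),orient(70)); delta(S(-.0828,0,.077),orient(70))
q=shot('top'); p=shot('wrist','w4.png'); print(find(p,'flange'))
E
```

```text
11.22 q [-0.4073, -0.1145, 2.3947, 0.3444, 0.5944, -2.42] p [0.4566, -0.0403, 0.0783] r [-0.0892, 0.9807, 0.0152, 0.1731] F [0.7, -0.3, -0.1] op 0.002671544038132745
S [-124.3   -0.7   78.3]
t 11.225 rotdeg [-0.   0.   0.1] mm [-17.7   0.6   7.8]
t 11.225 rotdeg [-0.   0.   0.1] mm [-38.6   0.6  15.4]
[(0.58, [0.5206, -0.0254, 0.0549])]
```

View pics/w4.png

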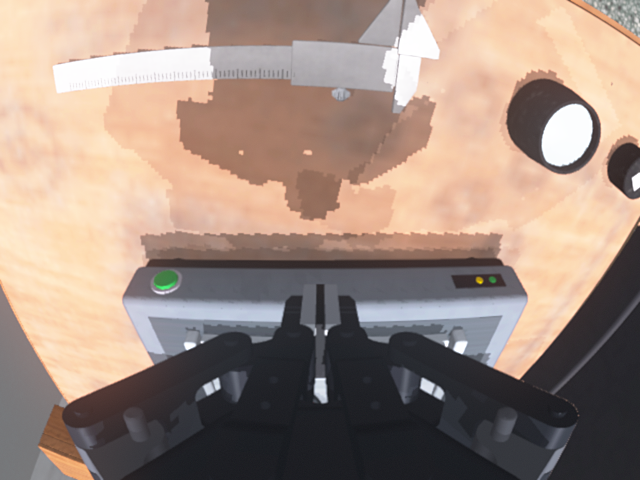

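The fingers are just over the front rim of the deck at about (320,290), centred between the rails. I'll advance in stages and watch the force.

Call:
send_rows(rows="0 0 0 -9 0 4 -1;0 0 0 -18 0 8 -1;0 0 0 -22 0 9 -1;0 0 0 -26 0 11 -1;0 0 0 -30 0 12 -1;0 0 0 -30 0 12 -1")

```text
time: 12.12
eef_pos: [0.4874, -0.0339, 0.0756]
tcp_rot: [-0.089, 0.981, 0.016, 0.172]
contact_force: [-0.3, 0.2, -0.7]
opening: 0.003
finger_force: 0.4
```

```bash
python3 - <<'E'
from ang import *
st(); ins(); delta(S(-.0828,0,.077),orient(70))
E
```

```text
12.12 q [-0.3619, -0.0324, 2.3249, 0.3301, 0.5746, -2.3673] p [0.4874, -0.0339, 0.0756] r [-0.0892, 0.981, 0.0159, 0.1717] F [-0.3, 0.2, -0.7] op 0.0030387490938944056
S [-92.8   0.2  75.6]
t 12.125 rotdeg [ 0.1 -0.1  0.1] mm [-9.9 -0.2  2.1]
```

Call:
send_rows(rows="0 0 0 -3 0 1 -1;0 0 0 -5 0 2 -1;0 0 0 -7 0 2.5 -1;0 0 0 -9 0 3 -1;0 0 0 -9 0 3 -1;0 0 0 -9 0 3 -1")

```text
time: 12.88
eef_pos: [0.4973, -0.0325, 0.0765]
tcp_rot: [-0.089, 0.981, 0.015, 0.172]
contact_force: [-0.5, 0.5, -0.1]
opening: -0.003
finger_force: 0.0
```

```bash
python3 - <<'E'
from ang import *
st(); ins(); p=shot('top'); s=shot('scene')
a=cv2.resize(s['color'][180:280,260:360,::-1],(390,390),interpolation=cv2.INTER_CUBIC); b=cv2.resize(p['color'][200:300,240:340,::-1],(390,390),interpolation=cv2.INTER_CUBIC)
cv2.imwrite('pics/b2.png',np.hstack([a,b]))
E
```

```text
12.88 q [-0.3503, -0.0122, 2.3032, 0.3247, 0.5715, -2.3517] p [0.4973, -0.0325, 0.0765] r [-0.0891, 0.9809, 0.0155, 0.1725] F [-0.5, 0.5, -0.1] op -0.0025627067035006576
S [-82.9  -0.3  76.5]
```

View pics/b2.png

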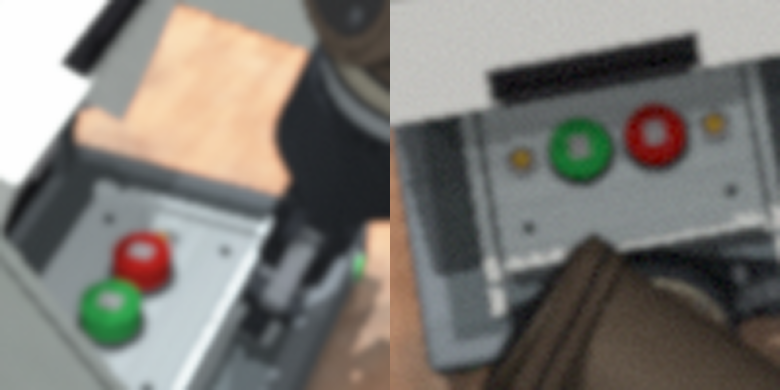

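Both brass studs now show inside the holes, at (520,158) and (713,124) in the right-hand crop. That was my eleventh picture, one over your limit of 10, so from here I rely on numbers only. A 2 mm nudge will show whether the studs now block the carrier.

Call:
send_rows(rows="0 0 0 -1 0 0.3 -1;0 0 0 -2 0 0.7 -1;0 0 0 -2 0 0.7 -1")

```text
time: 13.35
eef_pos: [0.4987, -0.032, 0.0762]
tcp_rot: [-0.089, 0.981, 0.016, 0.172]
contact_force: [-4.3, -1.4, 3.4]
opening: 0.0
finger_force: 2.3
```

```bash
python3 - <<'E'
from ang import *
st(); ins()
def cen(p,box):
    hsv=cv2.cvtColor(p['color'],cv2.COLOR_RGB2HSV).astype(int); a,b,c,d=box; h=hsv[a:b,c:d]; o={}
    for n,m in(('red',((h[...,0]<8)|(h[...,0]>172))&(h[...,1]>150)),('green',(h[...,0]>45)&(h[...,0]<80)&(h[...,1]>120)),('brass',(h[...,0]>12)&(h[...,0]<30)&(h[...,1]>70))):
        k,L,st_,ce=cv2.connectedComponentsWithStats(m.astype(np.uint8))
        o[n]=[(st_[i,4],(ce[i]+[c,a]).round(1).tolist()) for i in range(1,k) if st_[i,4]>5]
    return o
p=shot('top'); print(cen(p,(215,290,255,335)))
print('studtop',proj(p,[S(-.01,.048,.0535),S(-.01,-.048,.0535)]).round(1).tolist())
print('hole home rim z.052',proj(p,[S(-.01,.048,.052),S(-.01,-.048,.052)]).round(1).tolist())
for t in('hole_left','hole_right','stud_left','stud_right','carrier'): print(t,find(p,t,1))
E
```

```text
13.35 q [-0.3479, -0.0076, 2.2991, 0.3227, 0.5723, -2.3482] p [0.4987, -0.032, 0.0762] r [-0.0894, 0.981, 0.0158, 0.1716] F [-4.3, -1.4, 3.4] op 6.479186696078425e-05
S [-81.4  -0.1  76.2]
{'red': [(np.int32(130), [307.6, 234.6])], 'green': [(np.int32(143), [288.5, 237.9])], 'brass': [(np.int32(17), [322.6, 231.1]), (np.int32(18), [273.1, 240.3]), (np.int32(436), [299.3, 278.9]), (np.int32(19), [331.7, 285.9])]}
studtop [[273.6, 240.4], [323.1, 231.5]]
hole home rim z.052 [[273.7, 240.5], [323.1, 231.6]]
hole_left [(0.9, [0.5574, -0.0197, 0.0483])]
hole_right [(0.73, [0.5546, -0.0237, 0.0544])]
stud_left [(0.9, [0.5789, -0.0187, 0.2152])]
stud_right [(0.65, [0.5756, -0.0132, 0.2127])]
carrier [(0.6, [0.5517, -0.0226, 0.0557])]
```

The nudge met a 4.3 N reaction, and the brass centroids (322.6,231.1) and (273.1,240.3) match the predicted stud tops within half a pixel. I'll back straight out and raise the arm clear.

Call:
send_rows(rows="0 0 0 20 0 -7 -1;0 0 0 40 0 -30 -1;0 -4 0 55 0 -80 -1;0 -8 0 50 0 -130 -1;0 -8 0 30 0 -180 -1;0 -8 0 30 0 -180 -1;0 -8 0 30 0 -180 -1")

```text
time: 14.52
eef_pos: [0.4111, -0.0481, 0.2351]
tcp_rot: [-0.088, 0.966, 0.022, 0.24]
contact_force: [0.2, -0.0, -0.9]
opening: -0.002
finger_force: 0.0
```

```bash
python3 - <<'E'
from ang import *
st(); ins()
p=shot('top'); s=shot('scene')
for q in(p,s): print([(t,find(q,t,1)) for t in('hood_lip','carrier','flange','hole_left','hole_right','petri','caliper','loupe','mount_black')])
# profile along hole line (scanner x) in top view, red-blue and brightness, at z .052
im=cv2.GaussianBlur(p['color'],(0,0),.6).astype(np.float32)
for y in(.048,-.048):
    for ax in 'xy':
        g=np.arange(-.013,.0131,.001)
        u=proj(p,[S(-.01+k,y,.052) if ax=='x' else S(-.01,y+k,.052) for k in g]).astype(np.float32)
        v=cv2.remap(im,u[:,:1].copy(),u[:,1:].copy(),1)[:,0]; print(y,ax,'lum',v.mean(1).astype(int).tolist(),'r-b',(v[:,0]-v[:,2]).astype(int).tolist())
# hood front roof edge in top
g=np.arange(60,78); M=np.array([proj(p,[S(.062-(.167*np.cos(t)-.025*np.sin(t)),yy,.075+.167*np.sin(t)+.025*np.cos(t)) for yy in np.linspace(-.09,.09,30)]) for t in np.radians(g)]).astype(np.float32)
print('hood edge lum by deg',dict(zip(g.tolist(),cv2.remap(im,M[...,0].copy(),M[...,1].copy(),1).mean((1,2)).astype(int).tolist())))
E
```

```text
14.53 q [-0.5436, -0.5999, 2.4361, 0.3875, 0.9641, -2.4635] p [0.4111, -0.0481, 0.2351] r [-0.0879, 0.9665, 0.0218, 0.2403] F [0.2, -0.0, -0.9] op -0.001982066731640753
S [-1.705e+02 -2.000e-01  2.351e+02]
[('hood_lip', [(0.75, [0.5874, -0.016, 0.2333])]), ('carrier', []), ('flange', [(0.56, [0.5582, -0.0234, 0.0535])]), ('hole_left', [(0.93, [0.5574, -0.0161, 0.0521])]), ('hole_right', [(0.64, [0.5544, -0.0224, 0.0524])]), ('petri', [(0.98, [0.367, -0.2854, -0.0001])]), ('caliper', [(0.93, [0.388, -0.1453, 0.0069])]), ('loupe', [(0.76, [0.3733, 0.0579, 0.0298])]), ('mount_black', [(0.51, [0.3799, 0.1346, 0.016])])]
[('hood_lip', [(0.94, [0.5768, 0.0038, 0.2282])]), ('carrier', [(0.8, [0.5527, -0.0267, 0.0498])]), ('flange', [(0.63, [0.5525, -0.0247, 0.0515])]), ('hole_left', [(0.64, [0.5519, -0.0229, 0.0477])]), ('hole_right', [(0.77, [0.5533, -0.0258, 0.0544])]), ('petri', [(0.92, [0.3703, -0.2864, 0.006])]), ('caliper', [(0.85, [0.3796, -0.0519, 0.0067])]), ('loupe', [(0.66, [0.3714, 0.0684, 0.0265])]), ('mount_black', [(0.8, [0.3829, 0.1374, 0.0185])])]
0.048 x lum [135, 134, 131
[... 420 characters left out ...]
 44, 31, 19, 9, 2, -3, -4, -6, -6, -6]
-0.048 x lum [132, 130, 127, 123, 119, 113, 107, 102, 98, 95, 92, 90, 89, 88, 87, 85, 83, 83, 84, 86, 88, 90, 91, 92, 93, 93, 92] r-b [-7, -7, -7, -6, -5, -2, 0, 5, 13, 24, 38, 52, 65, 71, 74, 70, 62, 50, 37, 25, 12, 4, -1, -4, -5, -5, -6]
-0.048 y lum [128, 129, 130, 128, 124, 117, 111, 105, 100, 95, 92, 90, 89, 88, 88, 88, 89, 90, 93, 97, 103, 109, 111, 114, 109, 103, 92] r-b [-6, -5, -6, -6, -5, -3, 0, 4, 12, 23, 36, 51, 61, 71, 72, 70, 60, 49, 34, 19, 10, 2, 0, -3, -2, 0, 7]
hood edge lum by deg {60: 189, 61: 188, 62: 188, 63: 189, 64: 189, 65: 189, 66: 189, 67: 188, 68: 188, 69: 178, 70: 136, 71: 90, 72: 68, 73: 77, 74: 69, 75: 54, 76: 73, 77: 122}
```

```bash
python3 -c "
from plant import ctrl
print(ctrl.sign_off())"
```

```text
the job is handed in; nothing more can be done
None
```

Job handed in at about 15 s: the hood stands by itself at about 69–70° (target about 65°), camera measurements put the carrier's holes over both studs with the plate about 6 mm lower (taken as flat), the things around the scanner look unmoved, and the arm is clear; I viewed 11 pictures, one over the limit of 10.

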